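Hook a shelf bracket into a slotted upright and lock it

ROBOT

A 6-joint arm with a two-finger parallel gripper is mounted at the origin on a cart in front of the work surface, level with it; the furniture and walls round the work are solid. World frame = base frame: x ahead of the robot, y to its left, z up, the work surface at z = 0. Lengths are in mm, angles in degrees, forces in N, time in s.
With the tool pointing down it reaches from about 375 to 925 mm from the base axis. Payload 5.7 kg.
Tool frame: the origin (TCP) lies at the very end of the fingers, on their centre line; the grasp point (between the pads) lies 19 mm behind it; z points along the fingers, y is the direction in which the jaws open and shut (so a half turn about z gives the same grasp; the last joint's range is limited). The gripper opens to 85 mm and grips with 20 to 120 N. Pads are 22 mm wide; open, the fingers measure 114 mm over their backs; the gripper's body (76 mm by 85 mm) begins 54 mm behind the grasp point. The pads swing forward as they close: fully open they stand 13 mm farther back than shut.
Start: joints at [65.197, 20.558, 86.54, -0, 72.909, -6.595], TCP at [187.479, 569.925, 231.267] pointing down, gripper open.
Joint ranges: [-170.27, 170.27], [-57.76, 135], [12.27, 136.19], [-55.21, 235.2], [11.17, 155.16], [-170.74, 170.74]. Speed limits (degrees/s): [136.94, 136.94, 180, 180, 180, 180].

INTERFACE

Orientations are given as a 3x3 rotation matrix whose columns are the frame's x, y, z axes.
In Python, from station import arm, imaging gives the robot as it stands. The module is installed in compiled form; this text tells all that it offers.
- The arm moves only by the tool apply_moves, never from a script. Its argument "series" is a list that holds one entry, the list of rows, each a list of 5 numbers: the shift along the world's x, y, z as a fraction of full scale, then the turn about the world's z as a fraction of full scale, then the opening, from 0 (shut) to 1 (fully open). A call has 1 to 10 rows; each row shifts and turns the pose as measured when the row begins; what a row does not reach is not made up. Full scale, the value 1, is 25 mm for a shift and 5 degrees for a turn. A row lasts 1/10 s, in which the tool goes at most 50 mm and 8.59 degrees, less where a joint would pass 70% of its speed; a pose out of reach is approached as far as the arm can. A call with a number of a shift or a turn outside -1 to 1 is refused whole. A call with a gripper value outside its range is refused whole. The fingers move at their own pace and stop on an object; "newtons" is the grip in N (left out, the last holds). Time passes only in rows, so rows that do not move let the fingers close. It gives the time, the measured TCP pose, the force and the opening at its end, in the units of the state.
- arm.observe(): the state, without advancing time (a new reading comes with each control period).
- imaging.read_camera(name): name is "scene" or "top"; returns a dict with "frame" (480x640x3 uint8, red, green, blue), "range_z" (480x640 float32, mm along the optical axis (not along the pixel's ray), 0 where there is no reading), "vertical_fov" (degrees; the focal length in pixels is half the picture's height over the tangent of half this angle, whatever the lens; pixels are square), "cx", "cy" (the principal point, pixels), "R" (3x3) and "t" (3): a world point X has camera coordinates R X + t. Camera axes: x right, y down, z forward; pixel columns grow to the right and rows downward; lengths in mm; the calibration is good to about 2 mm. A picture is of the moment at which its call begins.
- arm.close_job(): hands the job in, once; it reports no verdict.
The state is a dict: "t": time; "joints": joint angles; "dq": joint speeds; "tau": joint torques, N m; "tcp_pos": TCP position; "eef_rot": TCP orientation; "ft_force": force on the tool from outside, world axes, zero at the start; "torque": the same for the moment, N m; "opening": finger opening in mm.
Only numpy, scipy, OpenCV 4.12 (cv2) and the standard library are available. Lean on these libraries where they do the work, as an engineer would, in place of code of your own. Each camera call takes 0.05 s, during which the arm holds its last target. There are 200 camera calls.

TASK

Pick up the small blue shelf bracket, put its steel hook through the slot of the slotted upright so that it hooks in behind the slotted strip, then press the bracket straight down past the catch until it is fully home and the red pin under it is pushed down. Feel for the end and do not force it: the strip sits higher or lower from day to day. Let go at the end, and leave the bottle, the vial and the cup where they stand.

Things in the scene. Friction and masses are not known exactly. Their poses are not given: they have to be found in the camera images.
- bracket: Blue shelf bracket, 0.11-0.18 kg, standing on its shelf (105 x 60 mm, rim 11 mm high). Origin: underside, below the grip rib; +x to its hooked back, z up. Back plate x 40-45 mm, y +-20, up to z 78. Pads behind it (z 4-12; beside the tongue, z 61-75) reach x 50 mm and meet the strip's face. A steel tooth across the back (z 19-27, reaching x 50 mm) must ride down past the catch.
- rib_top (a point): Middle of the flat top of the bracket's grip rib (x 0, y 0, z 95 mm in the bracket's frame). The rib is an upright slab 16 mm thick (y), 79 mm long (x -37 to 42), 90 mm tall, on the middle of the shelf: grip it from above across y; its top is also where to press, best in its rear half (+x), where it binds least: pressed far forward, the forces on the strip grow to about twice the push.
- hook (a point): Tip of the bracket's steel hook (x 64, y 0, z 70 mm in its frame). Tongue 14 mm wide, z 66-74, from the back plate to x 64 mm; at its end a lip (x 56.5-64) turned down to z 48. Between the pads' plane (x 50) and the lip is 6.5 mm, for the 4 mm strip.
- upright: Slotted upright, fixed: base plate 110 x 110 x 10 mm, aluminium post 69 mm wide, 202 mm tall, holding a white slotted strip 44 mm wide. Origin: table level, mid-plane, below the strip's front face (strip x 0-4 mm, free behind it to 28). The bracket goes on along +x, its x axis parallel to this, then down (z up). Home, the bracket's origin is at x -50, y 0, z 50 mm nominal (36-64).
- slot (a point): Nominal centre of the slot's mouth (x 0, y 0, z 145 mm in the upright's frame). Slot 19 mm wide, 58 mm tall (z 116-174 nominal). The strip with slot, catch and pin is clamped up to 14 mm higher or lower than nominal, not reported. With the bracket's origin at z 84 mm its hook clears the slot in every case. Behind the strip the lip can go down freely.
- catch (a joint): Sprung brass roller in the strip below the slot, 3 mm proud: 0 = out, to 0.005 m = pushed in. Lowered, the bracket's tooth rests on it about 13 mm above home and hangs there if let go. A push of about 6-14 N clicks it past (roller goes in 2-3 mm, springs out above the tooth); then comes a hard stop. Over 40 N between bracket and upright damages the strip.
- home_pin (a joint): Red pin, 8 mm across, on the ledge at the foot of the strip under the bracket, lightly sprung (under 1 N): 0 = up, 0.004 to 0.006 m = pushed down by the bracket fully home.
- bottle_100: bystander: small clear bottle with blue cap, 56 mm across, 99 mm tall, origin under its centre
- tall_vial: bystander: tall vial with white cap, 28 mm across, 113 mm tall, origin under its centre
- bead_cup: bystander: clear cup of yellow beads, 57 mm across, 61 mm tall, origin under its centre

How it is judged:
By the outcome, as a careful person would: the job done as asked, in the order asked, and still so for the second after the job is handed in, with the robot touching nothing.
It also fails if it takes over 48 s, if anything falls off the work surface, if the arm or the gripper's body presses on something with over 40 N, if the wrist force passes 120 N, or if a joint passes its speed limit or range.

## Working session

There is one attempt and no reset: what is moved stays moved. The work goes in short steps, Python scripts to look and compute and a tool call to move; the robot and the scene stay as the last step left them, time stands still between calls to the robot, and variables do not carry over. Pictures are saved under pics/ and viewed, about 8 in all and at most 12, crops included, and the job is handed in when it is done.

Besides the shell and the picture viewer there is one more tool, called after "Call:" in YAML: its name, and indented under it one key for each argument. apply_moves: Moves the arm, as the interface text tells. Shift numbers are shares of 25 mm and turn numbers shares of 5 degrees, none past 1 either way. Its arguments: {"type":"object","properties":{"series":{"type":"array","items":{"type":"array","items":{"type":"array","items":{"type":"number"}}}},"newtons":{"type":"number"}},"required":["series"]}

```bash
mkdir -p pics
cat > h.py <<'E'
import numpy as np, cv2
from station import arm, imaging
def cam(n,save=None):
    c=imaging.read_camera(n)
    if save: cv2.imwrite('pics/'+save,c['frame'][:,:,::-1])
    return c
def cloud(c):
    f=240/np.tan(np.radians(c['vertical_fov'])/2)
    v,u=np.mgrid[:480,:640]; z=c['range_z']
    P=np.stack([(u-c['cx'])/f*z,(v-c['cy'])/f*z,z],-1)
    return (P-np.array(c['t']))@np.array(c['R'])
E
python3 - <<'E'
from h import *
for n in('scene','top'):
    c=cam(n,n+'0.png'); np.savez(n+'0.npz',**{k:np.array(v) for k,v in c.items()})
    print(n,c['vertical_fov'],-np.array(c['R']).T@c['t'],np.array(c['R'])[2])
print(arm.observe())
E
```

```text
scene 43.39128576165429 [  16.81922662  804.67809888 1025.64068436] [ 0.41512113 -0.49521344 -0.76317632]
top 56.45560901438858 [464.44436628 200.37989925 968.78962018] [ 0.08982458  0.00865856 -0.99591996]
{'t': 0.1, 'joints': array([ 6.51980449e+01,  2.05939087e+01,  8.65936057e+01, -3.86698053e-04,
        7.29096798e+01, -6.59472320e+00]), 'dq': array([-0.00210376, -0.06749174, -0.15644414, -0.01317286, -0.1416853 ,
       -0.02083236]), 'tau': array([ 6.51092487e-04, -5.28652310e+01, -2.79350924e+01, -6.72858505e-05,
        4.83620839e-03, -3.37866379e-05]), 'tcp_pos': array([187.21706294, 569.38258828, 230.53116876]), 'eef_rot': array([[-9.49933176e-01,  3.12452337e-01, -7.05737524e-04],
       [ 3.12453078e-01,  9.49931942e-01, -1.54259784e-03],
       [ 1.88414317e-04, -1.68587472e-03, -9.99998561e-01]]), 'ft_force': array([ 0.2210534 , -0.36645179,  0.04866294]), 'torque': array([ 0.00718702, -0.0140972 , -0.01589214]), 'opening': 85.38796086715277}
```

View pics/scene0.png

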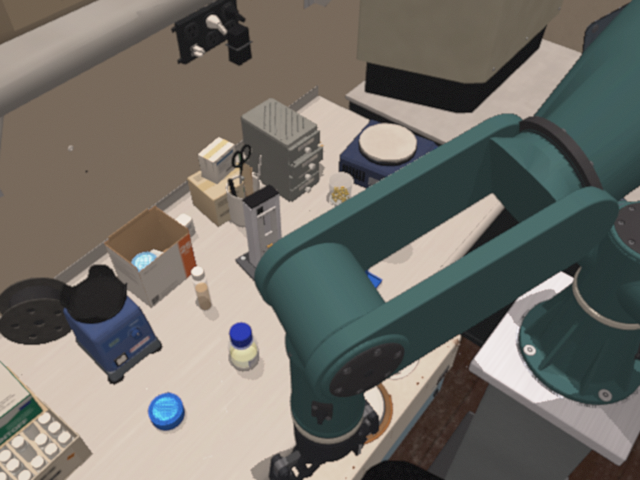

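View pics/top0.png

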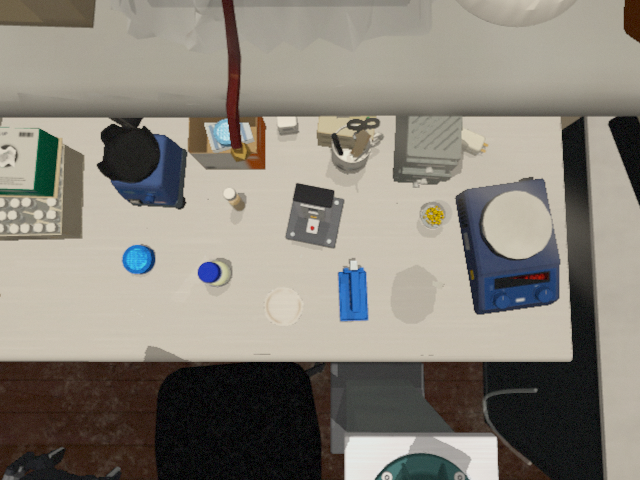

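The top view shows the blue bracket at (353,293) with its hook away from the robot at (353,263). The upright stands at (315,215), its red pin at (312,228), facing the robot. The vial is at (232,198), the bottle at (212,272) and the cup at (433,215).

Run:
```python
from h import *
c=dict(np.load('top0.npz')); P=cloud(c); im=c['frame']; hsv=cv2.cvtColor(im,cv2.COLOR_RGB2HSV)
H,S,V=[hsv[...,i].astype(int) for i in range(3)]
v,u=np.mgrid[:480,:640]
def rect(m,name):
    q=P[m].astype(np.float32); r=cv2.minAreaRect(q[:,:2]); print(name,m.sum(),np.round(r[0],1),np.round(r[1],1),round(r[2],1),'z',np.percentile(q[:,2],[5,50,95]).round(1),'med',np.median(q,0).round(1)); return q
box=lambda a,b,c_,d:(u>=a)&(u<b)&(v>=c_)&(v<d)
B=box(325,380,250,330); blue=B&(H>95)&(H<125)&(S>120)
Z=P[...,2]
rect(blue&(Z<16),'shelf'); q=rect(blue&(Z>85),'rib')
vv=q[:,:2]-q[:,:2].mean(0); w,e=np.linalg.eigh(vv.T@vv); print('rib axis',np.degrees(np.arctan2(*(e[::-1,1]*np.sign(e[0,1])))))
rect(B&~blue&(Z>55)&(Z<85),'hook')
U=box(275,355,175,260)
rect(U&(Z>190),'posttop'); rect(U&(Z>4)&(Z<16),'base'); 
m=U&(V>120)&(S>150)&((H<8)|(H>172)); rect(m,'red')
# strip: anything at mid heights
m=U&(Z>30)&(Z<190); rect(m,'mid')
for n,b in dict(vial=(220,245,185,212),bottle=(195,232,255,288),cup=(418,450,200,230)).items():
    m=box(*b)&(Z>25); rect(m,n)
x=cv2.resize(im[170:340,260:460],None,fx=4,fy=4,interpolation=cv2.INTER_CUBIC)[:600]
cv2.imwrite('pics/crop.png',cv2.resize(im[175:325,270:400],None,fx=4,fy=4,interpolation=cv2.INTER_CUBIC)[:,:,::-1])
```

```text
Traceback (most recent call last):
cv2.error: OpenCV(4.12.0) /io/opencv/modules/imgproc/src/convhull.cpp:143: error: (-215:Assertion failed) total >= 0 && (depth == CV_32F || depth == CV_32S) in function 'convexHull'
```

```bash
cat > m.py <<'E'
from h import *
c=dict(np.load('top0.npz')); P=cloud(c); im=c['frame']; hsv=cv2.cvtColor(im,cv2.COLOR_RGB2HSV)
H,S,V=[hsv[...,i].astype(int) for i in range(3)]
v,u=np.mgrid[:480,:640]; ok=c['range_z']>0
def rect(m,name):
    m=m&ok
    q=np.ascontiguousarray(P[m].astype(np.float32))
    if len(q)<3: print(name,'few',len(q)); return q
    r=cv2.minAreaRect(np.ascontiguousarray(q[:,:2])); print(name,m.sum(),np.round(r[0],1),np.round(r[1],1),round(r[2],1),'z',np.percentile(q[:,2],[5,50,95]).round(1),'med',np.median(q,0).round(1)); return q
box=lambda a,b,c_,d:(u>=a)&(u<b)&(v>=c_)&(v<d)
B=box(325,380,250,330); blue=B&(H>95)&(H<125)&(S>120)
Z=P[...,2]
E
python3 - <<'E'
from m import *
rect(blue,'blue');rect(blue&(Z<20),'shelf'); q=rect(blue&(Z>85),'rib')
if len(q)>3:
    vv=q[:,:2]-q[:,:2].mean(0); w,e=np.linalg.eigh(vv.T@vv); print('rib axis',np.degrees(np.arctan2(e[1,1],e[0,1])))
rect(B&~blue&(Z>50)&(Z<85),'hook')
U=box(275,355,175,260)
rect(U&(Z>190),'posttop'); rect(U&(Z>4)&(Z<16),'base')
rect(U&(V>120)&(S>150)&((H<8)|(H>172)),'red')
rect(U&(Z>30)&(Z<190),'mid')
for n,b in dict(vial=(220,245,185,212),bottle=(195,232,255,288),cup=(418,450,200,230)).items(): rect(box(*b)&(Z>25),n)
cv2.imwrite('pics/crop.png',cv2.resize(im[175:325,270:400],None,fx=4,fy=4,interpolation=cv2.INTER_CUBIC)[:,:,::-1])
E
```

```text
blue 1374 [446.1 141.1] [108.1  58. ] 1.9 z [ 2.7  7.2 96. ] med [446.3 145.7   7.2]
shelf 894 [445.7 141. ] [107.3  58.1] 2.2 z [ 2.3  5.3 11.9] med [436.  150.7   5.3]
rib 344 [452.5 140.6] [77.4 16.3] 1.8 z [91.5 94.6 97.2] med [452.1 140.8  94.6]
rib axis -177.83195
hook 72 [504.6 138.5] [31.7 18.2] 89.7 z [70.8 73.6 76.4] med [505.4 142.2  73.6]
posttop 722 [621.2 220.2] [69.  32.9] 78.3 z [199.4 201.9 204.1] med [621.1 219.5 201.9]
base 1443 [614.7 225. ] [170.5 183.9] 89.3 z [ 6.4  9.8 13. ] med [586.4 215.3   9.8]
red 7 [584.3 227.5] [4.2 4. ] 89.5 z [40.3 41.4 42.2] med [584.3 227.5  41.4]
mid 580 [604.3 223.2] [68.4 57.7] 78.8 z [ 30.7  96.6 171.2] med [604.6 223.5  96.6]
vial 295 [640.5 386.3] [27.2 25.6] 2.0 z [ 31.5  92.1 114.2] med [637.  382.9  92.1]
bottle 710 [490.2 423.8] [47.9 55.2] 85.4 z [ 37.4  94.  102.2] med [488.6 418.3  94. ]
cup 312 [613.2 -32.7] [54.9 53.7] 2.0 z [25.7 41.7 61.1] med [618.3 -34.1  41.7]
```

View pics/crop.png

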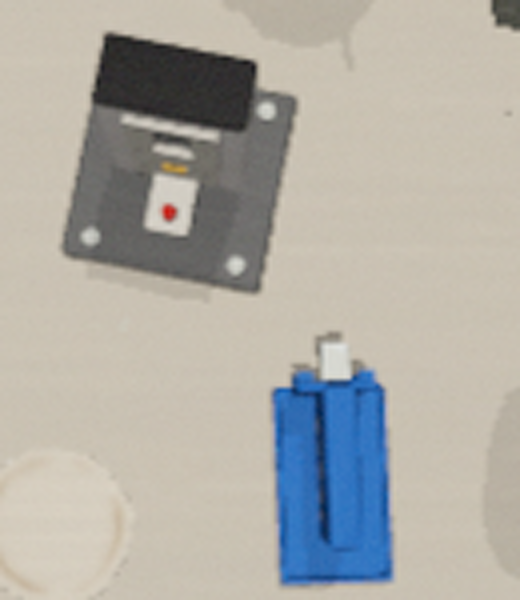

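The crop shows the bracket's hook at (335,355), the post cap at (175,80), the white strip edge at (170,128), the brass catch at (175,168) and the red pin at (169,212). The yaws are about +2° for the bracket and -11.5° for the upright. I start the approach and measure the strip at the same time.

Call:
apply_moves:
  series:
    - [[0.6,-1,0,0.4,1],[0.6,-1,0,0.4,1],[0.6,-1,0,0.4,1],[0.6,-1,0,0.4,1],[0.6,-1,0,0.4,1],[0.6,-1,0,0.4,1],[0.6,-1,0,0.4,1],[0.6,-1,0,0.4,1],[0.6,-1,0,0.4,1],[0.6,-1,0,0.4,1]]
  newtons: 60

```text
t: 1.1
tcp_pos: [337.6, 310.8, 226.6]
eef_rot: [[-0.999, -0.052, -0.004], [-0.052, 0.999, -0.006], [0.005, -0.006, -1.0]]
ft_force: [0.4, 0.5, -0.2]
opening: 85.5
```

Run:
```python
from m import *
U=box(275,355,175,260)&ok
q=P[U&(Z>195)][:,:2]; 
r=cv2.minAreaRect(np.ascontiguousarray(q.astype(np.float32)))
yaw=np.radians(r[2]-90); ex=np.array([np.cos(yaw),np.sin(yaw)]); ey=np.array([-ex[1],ex[0]])
C=np.array(r[0])
L=np.stack([(P[...,:2]-C)@ex,(P[...,:2]-C)@ey,Z],-1)
print(np.degrees(yaw),C)
print('cap x,y',np.percentile(L[U&(Z>195)],[1,50,99],axis=0).round(1).tolist())
bs=U&(Z>5)&(Z<15)&(abs(L[...,1])<70)&(L[...,0]>-90); print('base',np.percentile(L[bs],[1,50,99],axis=0).round(1).tolist())
red=U&(V>120)&(S>150)&((H<8)|(H>172)); print('red',L[red].mean(0))
br=U&(H>12)&(H<32)&(S>100); print('brass',br.sum(),L[br].mean(0))
wh=U&(V>185)&(S<40)
for z0 in range(10,200,8):
    for nm,m in(('c',abs(L[...,1])<7),('e',(abs(L[...,1])>12)&(abs(L[...,1])<21))):
        k=U&m&(Z>z0)&(Z<=z0+8)
        if k.sum(): print(z0,nm,k.sum(),np.percentile(L[k][:,0],[5,50,95]).round(1),'white',(k&wh).sum())
print('white y',np.percentile(L[wh&U&(Z>110)][:,1],[0,2,50,98,100]) if (wh&U&(Z>110)).any() else None)
s=cloud(dict(np.load('scene0.npz')))
```

```text
-11.731094360351562 [621.16003418 220.15632629]
cap x,y [[-15.8, -33.8, 198.6], [-0.2, -0.1, 201.9], [15.6, 33.6, 205.1]]
base [[-66.3, -54.5, 5.9], [-34.7, -15.2, 9.8], [40.7, 53.8, 14.3]]
red [-37.0126077   -0.23503809  41.4003711 ]
brass 11 [-17.81618518   0.29858205  71.52609188]
10 c 27 [-65.4 -53.1 -46.8] white 0
10 e 86 [-63.7 -41.7 -17. ] white 0
18 c 1 [-25.2 -25.2 -25.2] white 1
18 e 4 [-16.9 -16.8 -16.3] white 0
26 c 85 [-45.9 -29.5 -17.1] white 67
26 e 7 [-41.  -16.7  11.1] white 0
34 c 15 [-39.7 -33.5  11.2] white 0
34 e 11 [-16.8  10.7  11.5] white 0
42 c 7 [-38.3 -17.2   2.3] white 0
42 e 5 [-17.  -16.9 -16.7] white 0
50 c 1 [-16.9 -16.9 -16.9] white 0
50 e 5 [-17.  -16.7 -16.4] white 0
58 c 1 [-16.1 -16.1 -16.1] white 0
58 e 4 [-17.1 -16.7 -16.7] white 0
66 c 26 [-19.8  -6.9  -2.6] white 0
66 e 4 [-17.1 -16.8 -16.5] white 0
74 c 4 [-17.  -16.8 -16.6] white 0
74 e 7 [-17.  -16.9 -16.7] white 0
82 c 3 [-17.1 -16.6 -16.4] white 0
82 e 3 [-17.  -16.8 -16.6] white 0
90 c 3 [-17.  -16.9 -16.8] white 0
90 e 6 [-17.3 -16.8 -16.7] white 0
98 c 19 [-17.3 -15.3 -12.8] white 8
98 e 5 [-17.2 -16.8 -16.2] white 0
106 c 1 [-16.2 -16.2 -16.2] white 1
106 e 7 [-17.3 -16.8 -16.5] white 0
114 e 5 [-17.  -16.7 -16.5] white 0
122 e 5 [-17.2 -16.8 -16.6] white 0
130 e 9 [-17.2 -16.8 -16.3] white 0
138 e 6 [-16.9 -16.8 -16.3] white 0
146 e 7 [-17.  -16.6 -16.5] white 0
154 e 7 [-17.2 -16.7 -16.3] white 0
162 c 19 [-16.8 -15.  -12.9] white 10
162 e 25 [-17.1 -15.4 -13.2] white 13
170 c 2 [-16.  -14.8 -13.6] white 1
170 e 2 [-16.3 -15.4 -14.5] white 1
194 c 75 [-14.9  -1.8  14.6] white 0
194 e 91 [-14.9  -1.9  12.7] white 0
white y [-19.64418644 -19.42628063   0.53841192  21.0182317   21.27264888]
```

The strip face is at local x -16.8 from the cap centre, so the upright's origin is (604.7, 223.6) with yaw -11.7°. The slot's bottom edge is near z 103, so the strip looks about 13 mm low, and the pin height agrees.

Call:
apply_moves:
  series:
    - [[0.64,-0.97,0,0,1],[0.64,-0.97,0,0,1],[0.64,-0.97,0,0,1],[0.64,-0.97,0,0,1],[0.64,-0.97,0,0,1],[0.64,-0.97,0,0,1],[0.5,-0.7,0,-0.2,1],[0,0,0,0,1]]

```text
t: 1.9
tcp_pos: [449.2, 136.9, 224.9]
eef_rot: [[-0.999, -0.032, -0.007], [-0.032, 0.999, -0.008], [0.008, -0.008, -1.0]]
ft_force: [-0.0, 1.2, -1.0]
opening: 85.3
```

Call:
apply_moves:
  series:
    - [[0.03,0.14,-0.9,0,1],[0,0,-0.9,0,1],[0,0,-0.9,0,1],[0,0,-0.9,0,1],[0,0,-0.9,0,1],[0,0,-0.9,0,1],[0,0,-0.6,0,1],[0,0,0,0,1]]

```text
t: 2.7
tcp_pos: [445.5, 144.3, 69.7]
eef_rot: [[-0.999, -0.032, -0.009], [-0.032, 0.999, -0.006], [0.01, -0.005, -1.0]]
ft_force: [0.0, -0.7, 0.3]
opening: 85.4
```

Call:
apply_moves:
  series:
    - [[0.18,-0.15,-0.2,0,1],[0,0,0,0,1]]

```text
t: 2.9
tcp_pos: [449.9, 141.2, 64.9]
eef_rot: [[-0.999, -0.034, -0.01], [-0.034, 0.999, -0.006], [0.01, -0.005, -1.0]]
ft_force: [0.5, -0.4, -1.0]
opening: 85.7
```

Call:
apply_moves:
  series:
    - [[0,0,0,0,0],[0,0,0,0,0],[0,0,0,0,0],[0,0,0,0,0],[0,0,0,0,0],[0,0,0,0,0],[0,0,0,0,0],[0,0,0,0,0],[0,0,0,0,0]]
  newtons: 60

```text
t: 3.8
tcp_pos: [451.7, 141.4, 67.4]
eef_rot: [[-0.999, -0.033, -0.005], [-0.033, 0.999, -0.005], [0.005, -0.005, -1.0]]
ft_force: [0.2, -0.8, 0.6]
opening: 15.0
```

Call:
apply_moves:
  series:
    - [[0,0,0.3,0,0],[0,0,0.8,0,0],[0,0,0.8,0,0],[0,0,0.8,0,0],[0,0,0.5,0,0],[0,0.5,0,-0.45,0],[0,0.5,0,-0.45,0],[0,0.5,0,-0.45,0],[0,0.5,0,-0.45,0],[0,0,0,0,0]]

```text
t: 4.8
tcp_pos: [450.0, 192.5, 154.5]
eef_rot: [[-0.991, 0.131, -0.007], [0.131, 0.991, -0.003], [0.006, -0.004, -1.0]]
ft_force: [-0.4, -0.1, -2.2]
opening: 15.1
```

Call:
apply_moves:
  series:
    - [[0.4,0.45,0,-0.28,0],[0.5,0.45,0,-0.28,0],[0.5,0.45,0,-0.28,0],[0.5,0.45,-0.1,0,0],[0.5,0.2,-0.1,0,0],[0,0,0,0,0]]

```text
t: 5.4
tcp_pos: [510.3, 240.9, 150.3]
eef_rot: [[-0.98, 0.198, -0.009], [0.198, 0.98, -0.005], [0.008, -0.007, -1.0]]
ft_force: [0.3, -0.4, -0.6]
opening: 14.8
```

Run:
```python
from h import *
c=cam('scene'); t=cam('top'); np.savez('top1.npz',**{k:np.array(v) for k,v in t.items()})
s=arm.observe(); print(s['tcp_pos'],s['eef_rot'],s['ft_force'])
a=cv2.resize(c['frame'][160:320,180:390],(630,480)); b=cv2.resize(t['frame'][170:320,260:400],(0,0),fx=3,fy=3)
cv2.imwrite('pics/p1.png',np.hstack([cv2.resize(a,(400,305)),cv2.resize(b,(400,305*1))])[:,:,::-1])
```

```text
[508.1403096  240.15988863 150.15527266] [[-0.97998634  0.19872701 -0.01159107]
 [ 0.19880491  0.98002074 -0.005996  ]
 [ 0.01016792 -0.00818036 -0.99991484]] [-0.8367122   0.36655069 -0.7563709 ]
```

View pics/p1.png

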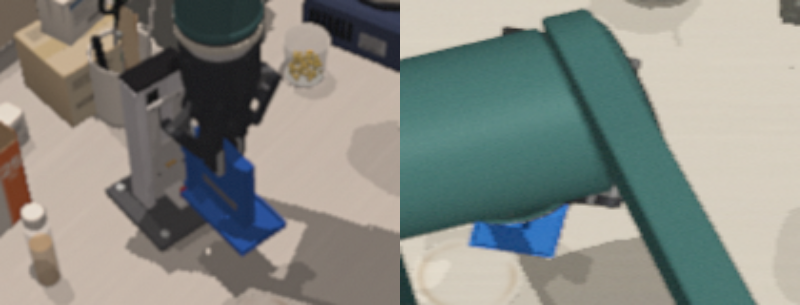

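The left half (scene) shows the bracket in the jaws, level, with its hook facing the strip. In the right half (top) the arm hides most of it. I check the lateral offset in the scene view.

```bash
cat > rel.py <<'E'
from h import *
yaw=np.radians(-11.73); ex=np.array([np.cos(yaw),np.sin(yaw)]); ey=np.array([-ex[1],ex[0]]); O=np.array([604.7,223.57])
def loc(p): d=p[...,:2]-O; return np.stack([d@ex,d@ey,p[...,2]],-1)
def rel(c):
    im=c['frame']; hsv=cv2.cvtColor(im,cv2.COLOR_RGB2HSV); H,S,V=[hsv[...,i].astype(int) for i in range(3)]
    L=loc(cloud(c)); ok=c['range_z']>0
    near=ok&(abs(L[...,1])<60)&(L[...,0]>-170)&(L[...,0]<60)
    blue=near&(H>95)&(H<125)&(S>120)&(L[...,2]>20)
    q=L[blue]; zlo=np.percentile(q[:,2],2)
    sh=q[q[:,2]<zlo+14]; r=cv2.minAreaRect(np.ascontiguousarray(sh[:,:2].astype(np.float32)))
    print('blue',len(q),'zlo',zlo.round(1),'shelf rect',np.round(r[0],1),np.round(r[1],1),round(r[2],2))
    top=q[q[:,2]>q[:,2].max()-6]; print('ribtop',np.percentile(top,[2,50,98],axis=0).round(1).tolist())
    cap=near&(L[...,2]>198)&(L[...,2]<206)&(V<70)&(L[...,0]>-5); 
    if cap.any(): print('cap',np.percentile(L[cap],[2,50,98],axis=0).round(1).tolist())
    face=near&(abs(L[...,0])<4)&(L[...,2]>15)&(L[...,2]<195); k=L[face]; print('face',len(k),np.percentile(k,[2,50,98],axis=0).round(1).tolist())
    red=near&(V>100)&(S>150)&((H<6)|(H>174))&(L[...,2]>20)
    print('red',red.sum(),L[red].mean(0).round(1) if red.any() else '')
    s=arm.observe(); print('t',s['t'],'tcp loc',loc(s['tcp_pos']).round(1),'yaw',np.degrees(np.arctan2(-s['eef_rot'][0,1],s['eef_rot'][1,1])).round(2),'F',s['ft_force'].round(1),'tilt',s['eef_rot'][:2,2].round(4))
    return L
E
python3 - <<'E'
from rel import *
print('before'); rel(dict(np.load('scene0.npz')))
print('now'); rel(cam('scene'))
E
```

```text
beforeTraceback (most recent call last):
  File "<stdin>", line 2, in <module>
  File "rel.py", line 9, in rel
    q=L[blue]; zlo=np.percentile(q[:,2],2)
                   ~~~~~~~~~~~~~^^^^^^^^^^
    return _quantile_unchecked(
        a, q, axis, out, overwrite_input, method, keepdims, weights)
    return _ureduce(a,
                    func=_quantile_ureduce_func,
    ...<5 lines>...
                    overwrite_input=overwrite_input,
                    method=method)
    r = func(a, **kwargs)
    result = _quantile(arr,
                       quantiles=q,
    ...<2 lines>...
                       out=out,
                       weights=wgt)
    slices_having_nans = np.isnan(arr[-1, ...])
                                  ~~~^^^^^^^^^
IndexError: index -1 is out of bounds for axis 0 with size 0
```

Run:
```python
from rel import *
rel(cam('scene'))
```

```text
blue 1529 zlo 84.6 shelf rect [-108.7   -1.5] [108.7  60.5] 0.71
ribtop [[-110.6, 50.8, 220.3], [-110.1, 52.1, 223.0], [-109.6, 53.4, 225.6]]
cap [[-1.8, -29.3, 198.3], [13.2, 3.9, 201.1], [27.8, 34.5, 204.0]]
face 1000 [[-3.6, -21.5, 25.1], [-0.7, 16.2, 96.9], [3.1, 35.8, 187.7]]
red 2 [-22.6   1.3  40.1]
t 5.55 tcp loc [-98.3  -3.6 150.2] yaw -11.48 F [-0.1  1.  -1. ] tilt [-0.0119 -0.006 ]
```

Call:
apply_moves:
  series:
    - [[0.2,0.03,-0.1,-0.05,0],[0.2,0.03,-0.1,0,0],[0.06,0,0,0,0]]

```text
t: 5.85
tcp_pos: [518.1, 240.3, 144.9]
eef_rot: [[-0.979, 0.204, -0.013], [0.204, 0.979, -0.007], [0.012, -0.009, -1.0]]
ft_force: [0.3, -0.3, -0.9]
opening: 15.2
```

Run:
```python
from rel import *
rel(cam('scene'))
```

```text
blue 1490 zlo 79.4 shelf rect [-100.4    1. ] [105.9  61.1] 1.12
ribtop [[-100.4, 48.8, 207.6], [-100.2, 49.9, 209.9], [-100.0, 51.0, 212.2]]
cap [[-1.3, -23.4, 198.3], [14.1, 8.3, 201.1], [28.3, 34.8, 204.5]]
face 839 [[-3.6, -10.6, 22.6], [-0.5, 21.0, 93.8], [3.4, 36.2, 188.7]]
red 0 
t 5.9 tcp loc [-88.   -1.1 145. ] yaw -11.76 F [ 0.3  0.7 -1.7] tilt [-0.0132 -0.0067]
```

Call:
apply_moves:
  series:
    - [[0.2,-0.01,0,0,0],[0.2,-0.04,0,0,0],[0.2,-0.04,0,0,0],[0.2,-0.04,0,0,0],[0.1,-0.02,0,0,0],[0.1,-0.02,0,0,0]]

```text
t: 6.5
tcp_pos: [545.5, 235.6, 145.2]
eef_rot: [[-0.979, 0.204, -0.013], [0.204, 0.979, -0.007], [0.011, -0.009, -1.0]]
ft_force: [-0.1, 0.2, -0.9]
opening: 15.1
```

Run:
```python
from rel import *
rel(cam('scene'))
```

```text
blue 1473 zlo 79.2 shelf rect [-72.2   1.6] [ 60.3 109.8] 89.76
ribtop [[-72.6, 52.8, 213.7], [-72.6, 52.8, 213.7], [-72.6, 52.8, 213.7]]
cap [[-1.7, -3.1, 198.2], [13.9, 18.4, 201.1], [28.5, 34.9, 204.1]]
face 511 [[-3.5, 8.1, 21.9], [-0.0, 26.2, 94.4], [3.7, 36.5, 188.2]]
red 0 
t 6.55 tcp loc [-59.8  -0.2 145.2] yaw -11.76 F [ 1.   0.8 -0.9] tilt [-0.0124 -0.0067]
```

Call:
apply_moves:
  series:
    - [[0.1,-0.02,0,0,0],[0.1,-0.02,0,0,0],[0.08,-0.015,0,0,0]]

```text
t: 6.85
tcp_pos: [553.2, 234.1, 145.1]
eef_rot: [[-0.979, 0.204, -0.013], [0.204, 0.979, -0.007], [0.011, -0.009, -1.0]]
ft_force: [0.4, -0.5, -1.3]
opening: 15.0
```

Call:
apply_moves:
  series:
    - [[0.06,-0.012,0,0,0],[0.05,-0.01,0,0,0]]

```text
t: 7.05
tcp_pos: [556.2, 233.5, 145.1]
eef_rot: [[-0.979, 0.204, -0.013], [0.204, 0.979, -0.007], [0.011, -0.009, -1.0]]
ft_force: [0.9, 0.3, -1.3]
opening: 15.0
```

Call:
apply_moves:
  series:
    - [[0.05,-0.01,0,0,0],[0.03,-0.006,0,0,0]]

```text
t: 7.25
tcp_pos: [557.2, 233.2, 145.0]
eef_rot: [[-0.979, 0.204, -0.015], [0.204, 0.979, -0.007], [0.014, -0.01, -1.0]]
ft_force: [-3.6, 1.8, 1.3]
opening: 15.3
```

Call:
apply_moves:
  series:
    - [[-0.015,0.003,-0.15,0,0],[0,0,-0.15,0,0],[0,0,-0.15,0,0],[0,0,-0.15,0,0]]

```text
t: 7.65
tcp_pos: [557.1, 233.4, 129.3]
eef_rot: [[-0.979, 0.203, -0.014], [0.203, 0.979, -0.007], [0.012, -0.009, -1.0]]
ft_force: [-0.7, 0.3, -1.0]
opening: 14.8
```

Call:
apply_moves:
  series:
    - [[0,0,-0.08,0,0],[0,0,-0.08,0,0]]

```text
t: 7.85
tcp_pos: [557.1, 233.2, 124.2]
eef_rot: [[-0.979, 0.203, -0.014], [0.203, 0.979, -0.007], [0.013, -0.01, -1.0]]
ft_force: [-0.2, 0.7, -1.2]
opening: 14.9
```

Call:
apply_moves:
  series:
    - [[0,0,-0.06,0,0],[0,0,-0.06,0,0]]

```text
t: 8.05
tcp_pos: [557.1, 233.1, 120.8]
eef_rot: [[-0.979, 0.203, -0.015], [0.203, 0.979, -0.007], [0.013, -0.01, -1.0]]
ft_force: [-0.9, 0.0, -1.3]
opening: 15.1
```

Call:
apply_moves:
  series:
    - [[0,0,-0.06,0,0],[0,0,-0.06,0,0]]

```text
t: 8.25
tcp_pos: [556.7, 233.3, 118.1]
eef_rot: [[-0.979, 0.203, -0.015], [0.204, 0.979, -0.007], [0.014, -0.01, -1.0]]
ft_force: [-5.7, 0.4, 7.5]
opening: 15.3
```

Call:
apply_moves:
  series:
    - [[0,0,-0.05,0,0]]

```text
t: 8.35
tcp_pos: [555.7, 233.5, 117.0]
eef_rot: [[-0.979, 0.204, -0.017], [0.204, 0.979, -0.006], [0.015, -0.01, -1.0]]
ft_force: [-3.6, 1.6, 1.3]
opening: 15.1
```

Call:
apply_moves:
  series:
    - [[0,0,-0.05,0,0]]

```text
t: 8.45
tcp_pos: [555.1, 233.6, 115.7]
eef_rot: [[-0.979, 0.204, -0.018], [0.204, 0.979, -0.006], [0.016, -0.01, -1.0]]
ft_force: [-1.2, 0.5, -0.8]
opening: 15.1
```

Call:
apply_moves:
  series:
    - [[0.04,-0.008,-0.04,0,0]]

```text
t: 8.55
tcp_pos: [555.3, 233.5, 114.4]
eef_rot: [[-0.979, 0.204, -0.019], [0.204, 0.979, -0.006], [0.018, -0.01, -1.0]]
ft_force: [-4.0, 0.8, -0.8]
opening: 15.0
```

Call:
apply_moves:
  series:
    - [[0.04,-0.008,-0.06,0,0]]

```text
t: 8.65
tcp_pos: [555.5, 233.4, 112.5]
eef_rot: [[-0.979, 0.204, -0.021], [0.204, 0.979, -0.006], [0.019, -0.01, -1.0]]
ft_force: [-4.0, 1.6, 0.0]
opening: 15.1
```

Call:
apply_moves:
  series:
    - [[0.03,-0.006,-0.06,0,0]]

```text
t: 8.75
tcp_pos: [555.5, 233.4, 110.5]
eef_rot: [[-0.979, 0.204, -0.023], [0.204, 0.979, -0.006], [0.021, -0.01, -1.0]]
ft_force: [-4.3, 1.3, 0.7]
opening: 14.9
```

Call:
apply_moves:
  series:
    - [[0.03,-0.006,-0.06,0,0]]

```text
t: 8.85
tcp_pos: [555.9, 233.3, 108.6]
eef_rot: [[-0.979, 0.204, -0.024], [0.204, 0.979, -0.006], [0.022, -0.011, -1.0]]
ft_force: [-2.8, 1.0, -0.8]
opening: 14.8
```

Call:
apply_moves:
  series:
    - [[0.02,-0.004,-0.06,0,0]]

```text
t: 8.95
tcp_pos: [557.1, 233.0, 106.8]
eef_rot: [[-0.979, 0.203, -0.022], [0.204, 0.979, -0.006], [0.021, -0.011, -1.0]]
ft_force: [-3.1, 0.9, 1.0]
opening: 15.0
```

Call:
apply_moves:
  series:
    - [[0,0,-0.05,0,0]]

```text
t: 9.05
tcp_pos: [557.1, 233.0, 105.8]
eef_rot: [[-0.979, 0.203, -0.023], [0.204, 0.979, -0.006], [0.021, -0.011, -1.0]]
ft_force: [-9.1, 1.3, 12.5]
opening: 14.8
```

Call:
apply_moves:
  series:
    - [[0,0,-0.04,0,0]]

```text
t: 9.15
tcp_pos: [557.1, 233.1, 105.8]
eef_rot: [[-0.979, 0.203, -0.022], [0.203, 0.979, -0.006], [0.021, -0.011, -1.0]]
ft_force: [-9.3, -0.2, 13.4]
opening: 15.2
```

The bracket met a hard stop about 13 mm below first contact with the catch, which fits home. I release it, back off upwards and look.

Call:
apply_moves:
  series:
    - [[0,0,0.01,0,0],[0,0,0,0,0.4],[0,0,0,0,0.4],[0,0,0,0,0.4],[0,0,0,0,0.4],[0,0,0,0,0.4]]

```text
t: 9.75
tcp_pos: [562.5, 232.7, 107.9]
eef_rot: [[-0.979, 0.203, -0.012], [0.203, 0.979, -0.006], [0.011, -0.008, -1.0]]
ft_force: [0.7, 0.6, 0.3]
opening: 33.8
```

Call:
apply_moves:
  series:
    - [[-0.1,0.02,0.2,0,0.4],[0,0,0.5,0,0.4],[0,0,0.6,0,0.4],[0,0,0.6,0,0.4],[0,0,0.6,0,0],[0,0,0,0,0]]

```text
t: 10.35
tcp_pos: [560.0, 233.3, 176.2]
eef_rot: [[-0.979, 0.203, -0.011], [0.203, 0.979, -0.006], [0.009, -0.008, -1.0]]
ft_force: [0.8, -0.5, -0.0]
opening: 6.1
```

Run:
```python
from rel import *
c=cam('scene'); rel(c); cv2.imwrite('pics/p2.png',cv2.resize(c['frame'][170:310,200:400],None,fx=3.5,fy=3.5,interpolation=cv2.INTER_CUBIC)[:,:,::-1])
```

```text
blue 1681 zlo 36.1 shelf rect [-62.    0.7] [ 60.8 107.6] 89.95
ribtop [[-88.1, -6.3, 129.9], [-49.0, 2.2, 131.1], [-19.0, 9.6, 135.0]]
cap [[-2.1, 2.0, 198.4], [17.1, 18.3, 200.9], [29.1, 36.2, 203.8]]
face 602 [[-3.5, -16.5, 23.9], [-0.1, 25.7, 115.0], [3.5, 36.3, 188.0]]
red 0 
t 10.4 tcp loc [-46.2   0.2 175.2] yaw -11.72 F [ 0.4 -0.2 -0.7] tilt [-0.0118 -0.0062]
```

View pics/p2.png

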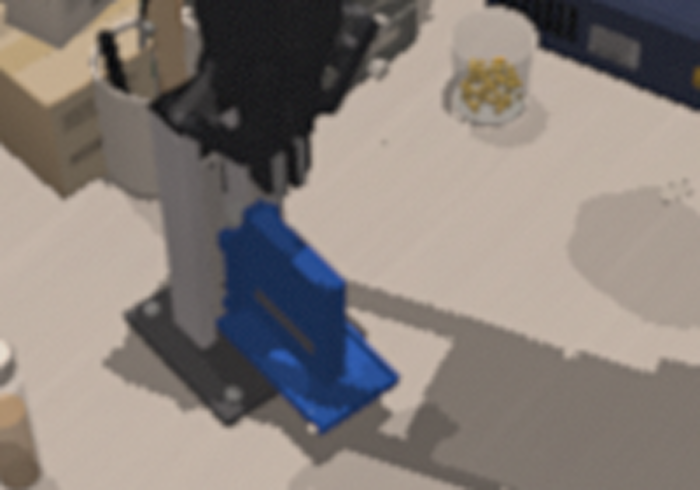

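The scene view shows the bracket seated on the upright, with its rib at (285,270) and the fingers clear above it. The rib top is at z 131, where hanging on the catch would put it near 145. I press its rear half with shut fingers to confirm it is fully home.

Call:
apply_moves:
  series:
    - [[0.12,-0.025,-0.3,0,0],[0,0,-0.5,0,0],[0,0,-0.5,0,0],[0,0,-0.1,0,0],[0,0,0,0,0]]

```text
t: 10.9
tcp_pos: [560.0, 231.6, 133.6]
eef_rot: [[-0.979, 0.203, -0.018], [0.203, 0.979, -0.008], [0.016, -0.011, -1.0]]
ft_force: [0.8, 0.2, -0.5]
opening: -0.1
```

Call:
apply_moves:
  series:
    - [[0.04,0.03,-0.06,0,0]]

```text
t: 11.0
tcp_pos: [560.5, 232.2, 131.5]
eef_rot: [[-0.979, 0.203, -0.019], [0.203, 0.979, -0.008], [0.017, -0.012, -1.0]]
ft_force: [-3.7, -0.3, 12.2]
opening: 0.0
```

Call:
apply_moves:
  series:
    - [[0,0,-0.05,0,0]]

```text
t: 11.1
tcp_pos: [560.4, 232.3, 131.3]
eef_rot: [[-0.979, 0.203, -0.02], [0.203, 0.979, -0.008], [0.017, -0.012, -1.0]]
ft_force: [-7.0, -1.7, 19.3]
opening: -0.1
```

It is stiff: 19 N moved the rib top only 0.2 mm, to z 131.3, so home is about z 36.4. I retreat and check from above.

Call:
apply_moves:
  series:
    - [[0,0,0.3,0,0],[0,0,0.8,0,0],[0,0,0.8,0,0],[-0.3,0,0.8,0,0],[-0.8,0.4,0.6,0,0],[-0.8,0.8,0,0,0],[-0.8,1,0,0,0],[-0.6,1,0,0,0],[-0.6,1,0,0,0],[-0.6,1,0,0,0]]

```text
t: 12.1
tcp_pos: [449.7, 364.8, 222.8]
eef_rot: [[-0.978, 0.209, -0.009], [0.21, 0.978, -0.005], [0.008, -0.006, -1.0]]
ft_force: [-0.3, 0.6, 0.1]
opening: 0.2
```

Call:
apply_moves:
  series:
    - [[-0.6,1,0,0,0],[-0.6,1,0,0,0],[-0.6,1,0,0,0],[-0.6,1,0,0,0],[-0.6,1,0,0,0],[-0.6,1,0,0,0],[-0.4,1,0,0,0],[0,0,0,0,0]]

```text
t: 12.9
tcp_pos: [344.0, 551.8, 227.4]
eef_rot: [[-0.979, 0.206, -0.003], [0.206, 0.979, 0.003], [0.004, 0.002, -1.0]]
ft_force: [0.4, -0.7, -1.0]
opening: 0.3
```

Run:
```python
from rel import *
c=cam('top'); rel(c); s=cam('scene')
np.savez('top0.npz',**{k:np.array(v) for k,v in c.items()})
from m import *
for n,b in dict(vial=(220,245,185,212),bottle=(195,232,255,288),cup=(418,450,200,230)).items(): rect(box(*b)&(Z>25),n)
L=loc(P); k=ok&(abs(L[...,1])<6)&(L[...,0]>-85)&(L[...,0]<-10)&(Z>100); print('rib',np.median(L[k],0).round(1),np.percentile(L[k],[2,98],axis=0).round(1).tolist())
a=cv2.resize(s['frame'][170:310,200:400],(400,280)); b=cv2.resize(im[170:310,260:400],(280,280))
cv2.imwrite('pics/p3.png',np.hstack([a,b])[:,:,::-1])
```

```text
blue 1486 zlo 36.7 shelf rect [-53.7  -0.9] [110.7  58.8] 0.29
ribtop [[-85.3, -8.3, 129.7], [-43.4, -1.1, 131.4], [-13.1, 6.4, 134.5]]
cap [[1.8, -31.8, 199.3], [16.2, 0.1, 201.9], [31.3, 32.4, 204.5]]
face 376 [[-3.2, -33.6, 30.2], [1.7, -3.4, 126.6], [3.7, 32.5, 187.3]]
red 1 [-15.7  30.5 697.8]
t 12.95 tcp loc [-321.1  267.   227.3] yaw -11.92 F [ 1.2 -0.1  0.1] tilt [-0.0033  0.0013]
vial 285 [639.8 386.4] [26.3 27. ] 46.6 z [ 35.7  97.  114.5] med [636.4 382.6  97. ]
bottle 705 [489.9 423.9] [47.5 55.2] 83.5 z [ 38.2  93.5 101.8] med [489.3 418.4  93.5]
cup 321 [613.3 -32.9] [53.3 54.5] 88.6 z [25.7 41.1 61.2] med [618.2 -35.5  41.1]
rib [-1.540e+01  3.000e-01  6.432e+02] [[-81.8, -5.7, 127.8], [-10.5, 5.8, 662.2]]
```

View pics/p3.png

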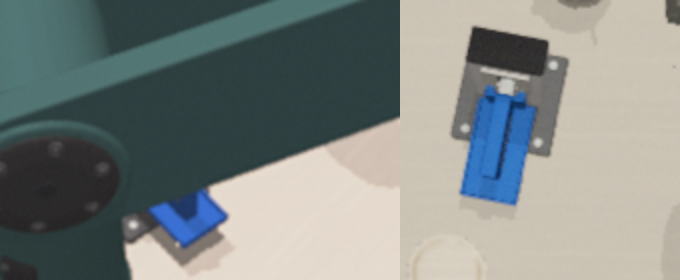

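The top view (right half) shows the bracket hooked square on the strip, with its rib at (497,135). Its rib top is still at z 131.4, and the bystanders have not moved. I hand it in.

```bash
python3 -c "
from station import arm
print(arm.close_job())"
```

```text
the job is handed in; nothing more can be done
None
```

The bracket is hooked in behind the slotted strip, pressed down past the catch to a hard stop, and released. I handed the job in at about 13 s of the 48 s allowed.

- **Catch:** the tooth first met it about 13 mm above the stop. I saw no clear 6–14 N click. The highest vertical force I read there was 7.5 N, with the bracket backing off 1–2 mm and tilting slightly. The stop being the full 13 mm lower shows it went past.
- **Home:** after release I pressed the rear half of the rib with shut fingers. At 19 N vertical, the highest push I read, it moved only about 0.2 mm. The rib top is at z 131.4 mm in the last picture, so the bracket's origin is near z 36.4 mm, on a strip about 13 mm below nominal.
- **Red pin:** it is hidden under the bracket, so I did not see it pushed down. Its top was at z 41.4 mm before, which puts it about 5 mm down now.
- **Bystanders:** the bottle, vial and cup are where they were, to within 1 mm. The gripper is clear of everything.
- **Disagreement:** before insertion the scene camera and the arm's own position differed by about 1–2 mm sideways. I split the difference, and the hook entered the slot without contact.

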